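# Bayonet filler cap on a hydraulic power pack

### The arm

A 7-joint arm with a two-finger parallel gripper is mounted at the origin on a cart in front of the work surface, level with it; the furniture and walls round the work are solid. World frame = base frame: x ahead of the robot, y to its left, z up, the work surface at z = 0. Lengths are in m, angles in rad, forces in N, time in s.
With the tool pointing down it reaches from about 0.4 to 0.85 m from the base axis. Payload 10.4 kg.
Tool frame: the origin (TCP) lies at the very end of the fingers, on their centre line; the grasp point (between the pads) lies r.tcp_to_grasp behind it (r.tcp_to_grasp is the distance from the TCP to the grasp point, in m); z points along the fingers, y is the line along which they close (so a half turn about z gives the same grasp; the last joint's range is limited). The gripper opens to 87 mm and grips with 3 to 60 N. Pads are 19 mm wide; open, the fingers measure 117 mm over their backs; the gripper's body (75 mm by 190 mm) begins 51 mm behind the grasp point.
Start: joints at [1.192, 0.332, -0.065, 1.46, 0.022, 1.35, -0.088], TCP at [0.218, -0.586, 0.223] pointing down, gripper open.
Joint ranges: [-2.6, 2.6], [-0.5, 2.12], [-1.47, 1.34], [0.16, 2.42], [-1.27, 4.41], [0.06, 2.06], [-2.6, 2.6]. Speed limits (rad/s): [2.22, 2.22, 2.79, 2.79, 3.14, 3.14, 3.14].

### API

Orientations are given as a unit quaternion [x, y, z, w].
In Python, from bench import monitor, cams, ticket, r gives the robot as it stands.
- The arm moves only by the shell command python3 -m crank 'ROWS' [OPENING] [FORCE]. ROWS is a JSON object whose one key "steps" holds a list of rows, each a list of 2 entries, a list of its own where there are three numbers: the shift along the world's x, y, z in units of 25 mm (1.0 is 25 mm), then the turn, a rotation vector about the world's x, y, z in units of 5 degrees (1.0 is 5 degrees). In form: {"steps": [[[x, y, z], [ax, ay, az]], ...]}. A call has 1 to 10 rows; each row shifts and turns the commanded pose from where the row before left it; what a row does not reach is not made up. A row lasts 1/12 s, in which the tool goes at most 41.7 mm and 7.16 degrees, less where a joint would pass 70% of its speed; a pose out of reach is approached as far as the arm can. A call is refused whole if a number of a shift passes 1 or a number of a turn 1, either way. A call with a gripper value outside its range is refused whole. OPENING is the finger opening in mm, from 0 to 87, set as the call begins (- or left out, the last holds). The fingers move at their own pace and stop on an object; FORCE is the grip in N (left out, the last holds). Time passes only in rows, so rows that do not move let the fingers close. It gives the time, the measured TCP pose, the force, the opening and the grip force at its end, in the units of the state.
- monitor.read_state(): the state, without advancing time (a new reading comes with each control period).
- cams.camera(name): name is "scene" or "top"; returns a dict with "pixels" (384x512x3 uint8, blue, green, red), "z_map" (384x512 float32, m along the optical axis (not along the pixel's ray), 0 where there is no reading), "vfov" (degrees; the focal length in pixels is half the picture's height over the tangent of half this angle, whatever the lens; pixels are square), "cx", "cy" (the principal point, pixels), "k1" (the pictures are not rectified: a ray, as slopes to the right and down, at radius r is drawn at 1 + k1 r^2 times it, then the intrinsics apply), "T" (4x4, takes a point from camera to world coordinates). Camera axes: x right, y up, looking along -z (the intrinsics and any distortion apply to the point x, -y, -z); pixel columns grow to the right and rows downward; lengths in m; the calibration is good to about 2 mm. A picture is of the moment at which its call begins.
- ticket.close_job(): hands the job in; it is judged then, once.
The state is a dict: "time": time; "joint_positions": joint angles; "joint_vel": joint speeds; "joint_torque": joint torques, N m; "ee_pos": TCP position; "eef_rot": TCP orientation; "ft_force": force on the tool from outside, world axes, zero at the start; "torque": the same for the moment, N m; "width": finger opening in m; "grip_force": force on a finger pad.
Only numpy, scipy, OpenCV 4.12 (cv2) and the standard library are available. Lean on these libraries where they do the work, as an engineer would, in place of code of your own. Each camera call takes 0.05 s, during which the arm holds its last target. There are 200 camera calls.

### The job

The small hydraulic power pack has been topped up: put its loose filler cap back on the filler neck. Pressing only lightly and forcing nothing, turn the cap until its four pins find the slots and it drops in, then push it down against the soft seal and turn it clockwise (seen from above) until it locks and stays down by itself. Let go of it, and leave the tools and other things lying where they are.

Things in the scene. Friction and masses are not known exactly. Their poses are not given: they have to be found in the camera images.
- cap: Loose filler cap, upright on the worktop, black above, about 0.2 kg, 64 mm high. From below: steel neck 39 mm across up to 24 mm, tapering to 29 mm in its lowest 5 mm; skirt 70 mm across from 24 to 33 mm; round fluted knob 54 mm across from 33 to 63 mm. Origin: on the axis at the neck's flat underside, z up.
- cap_grip (a point): Point on the cap's axis 48 mm above its origin: mid-height of the round knob, 54 mm across, to be gripped from above (the wider skirt begins 15 mm below this point). It may be gripped at any yaw.
- cap_pins (a point): Point on the cap's axis, 10 mm above its origin, at the height of the centre lines of its four bayonet pins: round steel cross pins 6 mm thick, sticking out of the neck along the cap's own +x, +y, -x and -y, their ends 25.5 mm from the axis. Hidden from above by the skirt.
- power_pack: Hydraulic power pack, fixed: grey tank, dark steel lid 196 (x) by 146 (y) mm with its top 70 mm above the worktop. A motor lies along y on the lid's rear (+x) half, from x = 20 mm, reaching 152 mm above the worktop; the aluminium filler neck stands on the front half. Origin: under the tank's centre, on the worktop; +x points away from the oil level glass on the front, z up.
- neck_foot (a point): Point on the filler neck's axis at its closed bottom (level with the lid's top), z up. Height of the cap's origin above it: 17 mm with the pins on the lip beside the slots; about 8 mm once the pins have dropped through the slots and the skirt sits on the seal; about 3 mm when pushed down with 8 N; 3.5 mm when turned home and locked; about 8 mm again if let go unlocked.
- neck_lip (a point): Centre of the neck's lip, top side, 24 mm above neck_foot. Opening 42 mm across (1.5 mm play round the cap's neck) with four slots 90 degrees apart, 13 mm wide, out to 55 mm across. Pins pass only within 5 to 8 degrees of the slots. The slots' direction differs from start to start; no listed orientation gives it: see it from above or feel for it.
- seal_top (a point): Centre of the top of the soft black sealing ring on the neck's rim, 9 mm above the lip, 70 mm outside, 57 mm inside, 1.8 N per mm. Under the 5 mm lip, clockwise (from above) of each slot, the underside slopes down 2.5 mm over 40 degrees to a flat, with a stop at about 45 degrees from the slot's centre (do not force it); anticlockwise from the slots the dropped-in cap is blocked at once.
- screwdriver: Bystander: screwdriver with a red handle, 164 mm long, lying on the worktop in front of the cap. Origin: underside centre.
- cylinder_b: Bystander: small round pneumatic cylinder, 139 mm long, 20 mm thick, lying near the front edge of the worktop. Origin: underside centre.
- marker: Bystander: marker pen, 120 mm long, 13 mm thick, lying near the front edge of the worktop. Origin: underside centre.
- mitre_saw: Obstacle, fixed: blue hand mitre saw left of the power pack, its long saw frame 260 mm high, running from the worktop's front edge left of the robot's middle to a point just left of the power pack's rear corner (x 0.06 to 0.69 m, y +0.14 to -0.11 m). The tool starts on the other side of it: lift to about 0.45 m before crossing. Origin: under its base.
Things that resemble listed ones, but are neither listed nor needed, are in the scene too. What is shaped like the cap but orange is not meant.

How it is judged:
By the outcome, as a careful person would: the job done as asked, in the order asked, and still so for the second after the job is handed in, with the robot touching nothing.
It also fails if it takes over 67 s, if anything falls off the work surface, if the arm or the gripper's body presses on something with over 40 N, if the wrist force passes 120 N, or if a joint passes its speed limit or range.

## Working session

There is one attempt and no reset: what is moved stays moved. The work goes in short steps, Python scripts to look and compute and a shell command to move; the robot and the scene stay as the last step left them, time stands still between calls to the robot, and variables do not carry over. Pictures are saved under pics/ and viewed, at most 10 in all, crops included, and the job is handed in when it is done.

```bash
ls; mkdir -p pics
cat > h.py <<'E'
import numpy as np, cv2
from bench import monitor, cams, ticket, r
def cam(n):
    c=cams.camera(n); np.savez(''+n+'.npz',**c); return c
def load(n): return dict(np.load(''+n+'.npz'))
def K(c):
    f=192/np.tan(np.radians(float(c['vfov']))/2)
    return np.array([[f,0,float(c['cx'])],[0,f,float(c['cy'])],[0,0,1]]), np.array([float(c['k1']),0,0,0,0])
def ray(c,u,v):
    k,d=K(c); p=cv2.undistortPoints(np.array([[[u,v]]],float),k,d)[0,0]
    return c['T'][:3,3], c['T'][:3,:3]@np.array([p[0],-p[1],-1])
def pt(c,u,v):  # by depth
    o,d=ray(c,u,v); return o+d*c['z_map'][int(round(v)),int(round(u))]
def onz(c,u,v,z):
    o,d=ray(c,u,v); return o+d*(z-o[2])/d[2]
def proj(c,P):
    k,d=K(c); q=np.linalg.inv(c['T'])@np.append(P,1); q=q[:3]*[1,-1,-1]
    return cv2.projectPoints(q[None],np.zeros(3),np.zeros(3),k,d)[0].ravel()
E
python3 - <<'E'
from h import *
s=monitor.read_state(); print(s, r.tcp_to_grasp)
for n in('scene','top'):
    c=cam(n); cv2.imwrite(f'pics/{n}0.png',cv2.resize(c['pixels'],(800,600))); print(n,c['vfov'],c['cx'],c['cy'],c['k1'],c['T'].round(3).tolist())
E
```

```text
pics
{'time': 0.0, 'joint_positions': array([ 1.1924046 ,  0.33286054, -0.06471514,  1.46092884,  0.02160294,
        1.34989292, -0.08850231]), 'joint_vel': array([-0.00030794, -0.00099628,  0.00015823,  0.00078739, -0.00176838,
       -0.001283  , -0.00152137]), 'joint_torque': array([-1.58415100e-03, -6.23262262e+01,  2.32576701e-02, -3.89891803e+01,
       -6.13655616e-02,  3.97428323e-02,  1.79822109e-04]), 'ee_pos': array([ 0.21757794, -0.58549971,  0.22176701]), 'eef_rot': array([ 9.84215026e-01,  1.76975412e-01, -1.53866428e-04, -6.79764830e-04]), 'ft_force': array([ 0.02290152,  0.19808899, -0.29715325]), 'torque': array([-0.06501637,  0.01829793, -0.04632504]), 'grip_force': 0.0, 'width': 0.08722853779300094} 0.0187
scene 47.697386687364336 256.0583882403385 196.6999232143175 -0.16302675380946027 [[0.576, 0.434, -0.693, -0.227], [-0.818, 0.321, -0.478, -0.662], [0.015, 0.842, 0.54, 0.593], [0.0, 0.0, 0.0, 1.0]]
top 54.95685269990966 248.4914153427347 189.57611381404718 -0.06763239512218024 [[-0.022, 0.983, -0.18, 0.247], [-1.0, -0.023, -0.005, -0.222], [-0.009, 0.18, 0.984, 0.995], [0.0, 0.0, 0.0, 1.0]]
```

View pics/scene0.png

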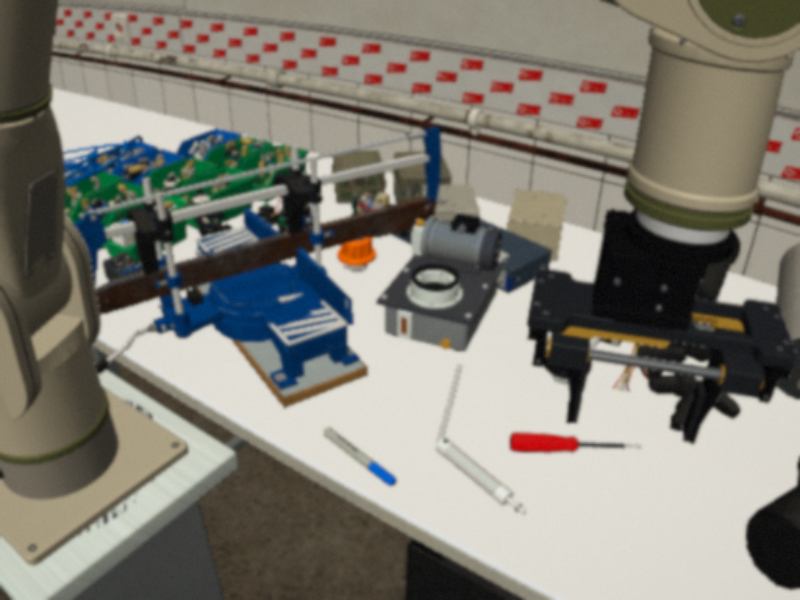

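View pics/top0.png

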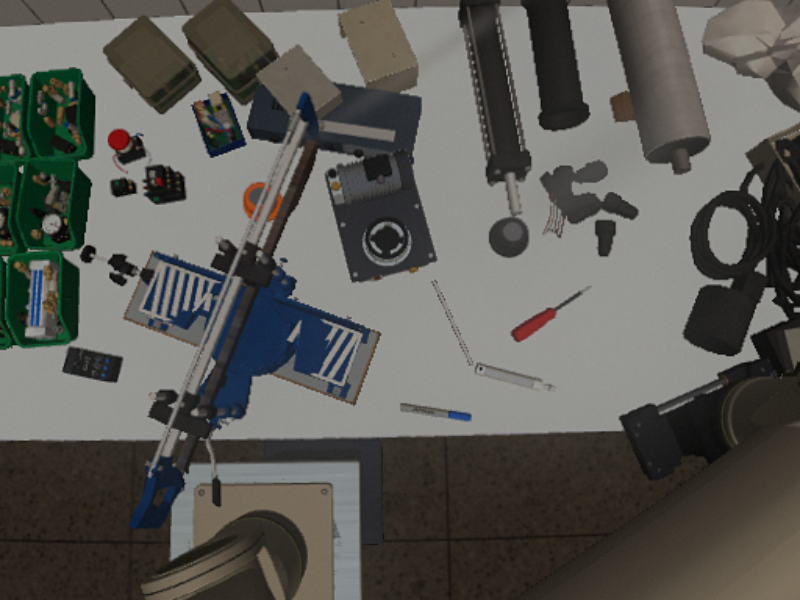

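The top view shows the black cap at about (326,151) in original pixels, the filler neck at about (248,154), the orange decoy at (168,129) and the screwdriver at (353,200). The gripper hides the cap in the scene view. I'll enlarge both.

Run:
```python
from h import *
c=load('top')
im=c['pixels']
a=cv2.resize(im[120:190,215:285],(560,560),interpolation=cv2.INTER_CUBIC)
b=cv2.resize(im[125:180,300:355],(240,240),interpolation=cv2.INTER_CUBIC)
a=cv2.convertScaleAbs(a,alpha=1.6,beta=10);b=cv2.convertScaleAbs(b,alpha=1.6,beta=10)
o=np.zeros((560,800,3),np.uint8);o[:,:560]=a;o[:240,560:]=b
cv2.imwrite('pics/crop.png',o)
for n,u,v in[('cap',326,151),('neck',248,154),('lid',225,170),('table',300,200)]:print(n,pt(c,u,v).round(4))
# circle stats of heights
for n,u0,v0 in[('cap',326,151),('neck',248,154)]:
    P=np.array([pt(c,u,v) for v in range(v0-24,v0+25) for u in range(u0-24,u0+25)])
    for lo,hi in [(.025,.04),(.055,.07)] if n=='cap' else [(.088,.098),(.099,.108),(.066,.075)]:
        q=P[(P[:,2]>lo)&(P[:,2]<hi)]
        if len(q)>5:
            (x,y),R=cv2.minEnclosingCircle(q[:,:2].astype(np.float32)); print(n,lo,len(q),q.mean(0).round(4),x,y,R)
    print(np.histogram(P[:,2],bins=np.arange(-.01,.16,.01)))
```

```text
cap [ 0.5143 -0.4223  0.0665]
neck [ 0.5098 -0.2184  0.0699]
lid [ 0.4676 -0.1585  0.0743]
table [ 0.3967 -0.3572 -0.0007]
cap 0.025 178 [ 0.5194 -0.4207  0.0323] 0.5408511161804199 -0.4284210801124573 0.05221639573574066
cap 0.055 340 [ 0.5231 -0.4279  0.062 ] 0.5249605774879456 -0.42894303798675537 0.028897523880004883
(array([1134,  634,    7,   37,  145,   79,   75,  278,    0,    0,    0,
          0,    0,    0,    0,    0]), array([-0.01,  0.  ,  0.01,  0.02,  0.03,  0.04,  0.05,  0.06,  0.07,
        0.08,  0.09,  0.1 ,  0.11,  0.12,  0.13,  0.14,  0.15]))
neck 0.088 181 [ 0.5063 -0.2162  0.093 ] 0.5250881314277649 -0.1995440423488617 0.05949743837118149
neck 0.099 190 [ 0.5071 -0.2164  0.102 ] 0.507789671421051 -0.2162379026412964 0.03505522385239601
neck 0.066 1618 [ 0.5166 -0.2149  0.07  ] 0.5121890306472778 -0.21527127921581268 0.08604448288679123
(array([110,  53,  22,  32,   7,   5,   0, 969, 783,  44, 195, 169,   0,
         0,   0,   0]), array([-0.01,  0.  ,  0.01,  0.02,  0.03,  0.04,  0.05,  0.06,  0.07,
        0.08,  0.09,  0.1 ,  0.11,  0.12,  0.13,  0.14,  0.15]))
```

View pics/crop.png

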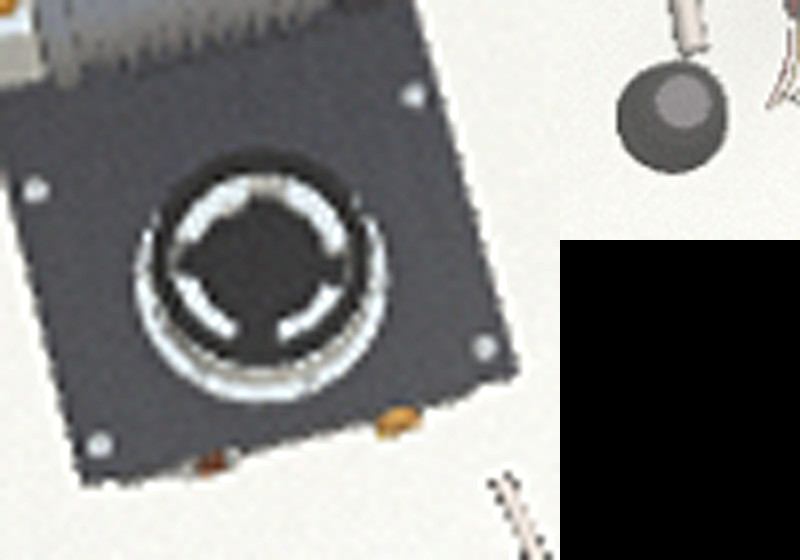

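The crop shows the neck centre at crop (262,265), with slots at (258,337), (345,265), (265,183) and (183,262). So the slots lie roughly along the world x and y axes. The cap knob is a disc at crop (672,116), clear of other things apart from a rod close by. I'll raise the arm to clear the scene view.

```bash
python3 -m crank '{"steps": [[[0,0,1],[0,0,0]],[[0,0,1],[0,0,0]],[[0,0,1],[0,0,0]],[[0,0,1],[0,0,0]],[[0,0,1],[0,0,0]],[[0,0,1],[0,0,0]],[[0,0,1],[0,0,0]],[[0,0,0],[0,0,0]]]}' 80
python3 - <<'E'
from h import *
c=cam('scene'); t=load('top')
for P in([.525,-.429,.03],[.507,-.216,.1]):
    print(proj(c,P), proj(t,P))
im=c['pixels']; o=np.zeros((400,800,3),np.uint8)
for i,P in enumerate(([.525,-.429,.03],[.507,-.216,.1])):
    u,v=proj(c,P).round().astype(int); u=min(max(u,25),486);v=max(v,25)
    print('org',u-25,v-25); o[:,400*i:400*i+400]=cv2.resize(im[v-25:v+25,u-25:u+25],(400,400),interpolation=cv2.INTER_CUBIC)
cv2.imwrite('pics/s1.png',cv2.convertScaleAbs(o,alpha=1.4,beta=20))
E
```

```text
time: 0.77
ee_pos: [0.2181, -0.5866, 0.4026]
eef_rot: [0.984, 0.177, 0.001, 0.003]
ft_force: [-0.5, -0.3, 1.3]
width: 0.08
grip_force: 0.0
[363.48729534 230.05987667] [325.57188424 150.94864686]
[278.28802271 176.12585115] [246.9622248  151.82872128]
org 338 205
org 253 151
```

View pics/s1.png

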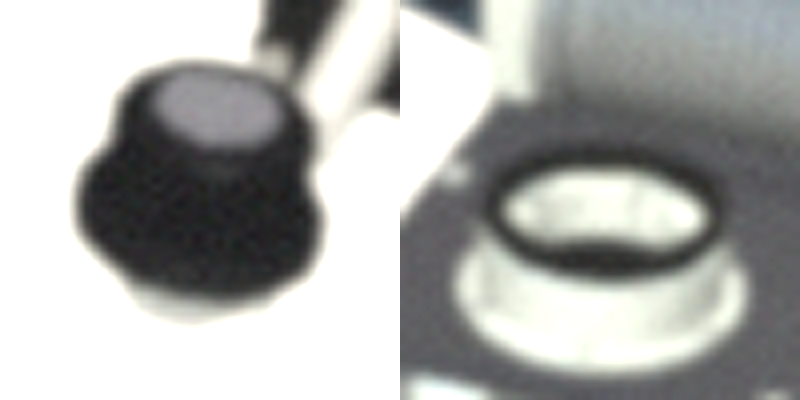

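The scene crop shows the cap upright with its grey top disc at crop (218,108). The neck's black seal ring is centred at crop (603,214), and the cap's underside is in shadow. Now I'll triangulate both.

Run:
```python
from h import *
s=load('scene');t=load('top')
def tri(a,b):
    (o1,d1),(o2,d2)=ray(s,*a),ray(t,*b)
    x=np.linalg.lstsq(np.stack([d1,-d2],1),o2-o1,rcond=None)[0]
    p,q=o1+x[0]*d1,o2+x[1]*d2; return ((p+q)/2).round(4),np.linalg.norm(p-q).round(4)
print('captop',tri((364.8,218.1),(327.8,147.8)))
print('seal',tri((277.9,177.3),(247.06,151.9)))
for p in((327.8,147.8),): print('top@.063',onz(t,*p,.063))
print('scene@.063',onz(s,364.8,218.1,.063), 'seal top', onz(t,247.06,151.9,.103),onz(s,277.9,177.3,.103))
# label fit in the top view
im=t['pixels'];g=im[135:165,312:342].max(2).astype(float); m=((g>75)&(g<130)).astype(np.uint8)
n,l,st,ce=cv2.connectedComponentsWithStats(m); print([(st[i].tolist(),ce[i]+[312,135]) for i in range(1,n) if st[i][4]>20])
# slots: 
C=onz(t,247.06,151.9,.103); C[2]=.094
a=np.radians(np.arange(0,360,5)); g=[]
for x in a:
    v=[]
    for rr in(.0225,.024,.0255):
        u=proj(t,C+[rr*np.cos(x),rr*np.sin(x),0]); v.append(cv2.getRectSubPix(im.max(2),(1,1),tuple(map(float,u)))[0,0])
    g.append(int(np.mean(v)))
g=np.array(g);print(g.reshape(4,18)); z=np.sum((255-g)*np.exp(4j*a)); print(np.degrees(np.angle(z))/4,abs(z)/np.sum(255-g))
```

```text
captop (array([ 0.5238, -0.4279,  0.0624]), np.float64(0.0012))
seal (array([ 0.5073, -0.2157,  0.0968]), np.float64(0.0013))
top@.063 [ 0.52394834 -0.42833404  0.063     ]
scene@.063 [ 0.52234199 -0.42776811  0.063     ] seal top [ 0.50593741 -0.21626099  0.103     ] [ 0.49754565 -0.22087222  0.103     ]
[([2, 0, 25, 28, 64], array([330.40625, 142.78125])), ([10, 7, 13, 12, 111], array([327.8018018 , 147.83783784]))]
[[ 72  68 107 128 135 127 132 134 131 128 133 133 132 110  63  44  37  31]
 [ 35  73 123 137 139 141 135 128 125 121 127 117 121  99  52  32  32  32]
 [ 31  33  45  90 106 109  98 114 120 120 117 128 133 138 117  52  34  32]
 [ 33  42  80 117 129 126 130 129 135 122 123 127 128 122  95  78  72  70]]
-5.247493512154823 0.13958101750059415
```

Cap axis is at (0.5235, -0.428) with its top measured at 62 mm, against 63–64 mm expected. Neck axis is at (0.507, -0.216), and the slots sit at about -5° (mod 90). Moving above the cap.

```bash
python3 -m crank '{"steps": [[[0.8,0.4,0],[0,0,0]],[[0.8,0.4,0],[0,0,0]],[[0.8,0.4,0],[0,0,0]],[[0.8,0.4,0],[0,0,0]],[[0.8,0.4,0],[0,0,0]],[[0.8,0.4,0],[0,0,0]],[[0.8,0.4,0],[0,0,0]],[[0.8,0.4,0],[0,0,0]],[[0.8,0.4,0],[0,0,0]],[[0.8,0.4,0],[0,0,0]]]}' 72
python3 -m crank '{"steps": [[[0.8,0.4,-0.4],[0,0,0]],[[0.8,0.5,-0.8],[0,0,0]],[[0.8,0.5,-1],[0,0,0]],[[0.8,0.5,-1],[0,0,0]],[[0.8,0.5,-1],[0,0,0]],[[0.2,0,-1],[0,0,0]],[[0,0,-1],[0,0,0]],[[0,0,-1],[0,0,0]],[[0,0,-1],[0,0,0]],[[0,0,0],[0,0,0]]]}'
python3 -m crank '{"steps": [[[0,0,0],[0,0,0]],[[0,0,0],[0,0,0]]]}'
```

```text
time: 1.65
ee_pos: [0.4185, -0.4851, 0.396]
eef_rot: [0.984, 0.177, -0.001, -0.001]
ft_force: [0.4, -0.6, -0.1]
width: 0.0721
grip_force: 0.0
time: 2.48
ee_pos: [0.5201, -0.4239, 0.1854]
eef_rot: [0.984, 0.177, -0.004, -0.004]
ft_force: [-0.6, 0.4, -1.2]
width: 0.0721
grip_force: 0.0
time: 2.65
ee_pos: [0.5231, -0.426, 0.1937]
eef_rot: [0.984, 0.177, 0.0, 0.0]
ft_force: [0.0, -0.5, 0.4]
width: 0.0719
grip_force: 0.0
```

```bash
python3 -m crank '{"steps": [[[0,-0.08,-0.8],[0,0,0]],[[0,0,-0.8],[0,0,0]],[[0,0,-0.8],[0,0,0]],[[0,0,-0.8],[0,0,0]],[[0,0,-0.8],[0,0,0]],[[0,0,-0.8],[0,0,0]],[[0,0,-0.7],[0,0,0]],[[0,0,-0.5],[0,0,0]],[[0,0,-0.27],[0,0,0]],[[0,0,0],[0,0,0]]]}'
python3 -m crank '{"steps": [[[0,0,0],[0,0,0]],[[0,0,0],[0,0,0]],[[0,0,0],[0,0,0]]]}' 
python3 -m crank '{"steps": [[[0,0,0],[0,0,0]],[[0,0,0],[0,0,0]],[[0,0,0],[0,0,0]],[[0,0,0],[0,0,0]],[[0,0,0],[0,0,0]],[[0,0,0],[0,0,0]],[[0,0,0],[0,0,0]],[[0,0,0],[0,0,0]]]}' 45 30
```

```text
time: 3.48
ee_pos: [0.5226, -0.4278, 0.0354]
eef_rot: [0.984, 0.177, -0.0, -0.0]
ft_force: [-0.2, 0.4, 0.3]
width: 0.0723
grip_force: 0.0
time: 3.73
ee_pos: [0.5234, -0.4284, 0.0372]
eef_rot: [0.984, 0.177, 0.001, 0.001]
ft_force: [0.8, 0.4, -0.2]
width: 0.0718
grip_force: 0.0
time: 4.4
ee_pos: [0.5228, -0.4278, 0.036]
eef_rot: [0.984, 0.177, 0.0, 0.0]
ft_force: [-1.0, -0.3, 3.7]
width: 0.0532
grip_force: 30.0
```

```bash
python3 -m crank '{"steps": [[[0,0,0.3],[0,0,0]],[[0,0,0.6],[0,0,0]],[[0,0,0.9],[0,0,0]],[[0,0,1],[0,0,0]],[[0,0,1],[0,0,0]],[[0,0,1],[0,0,0]],[[-0.3,0.3,1],[0,0,0]],[[-0.6,0.5,1],[0,0,0]],[[-0.8,0.5,1],[0,0,0]],[[-0.8,0.5,1],[0,0,0]]]}' - 40
python3 -m crank '{"steps": [[[-0.8,0.5,1],[0,0,0]],[[-0.8,0.5,1],[0,0,0]],[[-0.6,0.4,1],[0,0,0]],[[-0.4,0,0.8],[0,0,0]],[[0,0,0.4],[0,0,0]],[[0,0,0],[0,0,0]],[[0,0,0],[0,0,0]]]}'
python3 - <<'E'
from h import *
c=cam('scene'); st=monitor.read_state(); p=st['ee_pos']; print(p,st['ft_force'],st['width'],st['joint_positions'].round(2))
u,v=proj(c,p-[0,0,.02]).round().astype(int); print(u,v)
im=c['pixels'][max(v-40,0):v+40,u-40:u+40]; cv2.imwrite('pics/s2.png',cv2.convertScaleAbs(cv2.resize(im,(600,600),interpolation=cv2.INTER_CUBIC),alpha=1.5,beta=25))
E
```

```text
time: 5.23
ee_pos: [0.4594, -0.382, 0.2567]
eef_rot: [0.984, 0.177, -0.0, -0.0]
ft_force: [-0.0, -0.5, -2.1]
width: 0.0528
grip_force: 40.0
time: 5.82
ee_pos: [0.3957, -0.3479, 0.36]
eef_rot: [0.984, 0.177, -0.0, -0.0]
ft_force: [0.3, 0.0, -3.2]
width: 0.0527
grip_force: 40.0
[ 0.39560662 -0.34771135  0.35911369] [ 0.11197301  0.13804732 -3.27338227] 0.05301212537652827 [ 0.83  0.09 -0.21  1.47  0.02  1.59 -0.6 ]
315 102
```

View pics/s2.png

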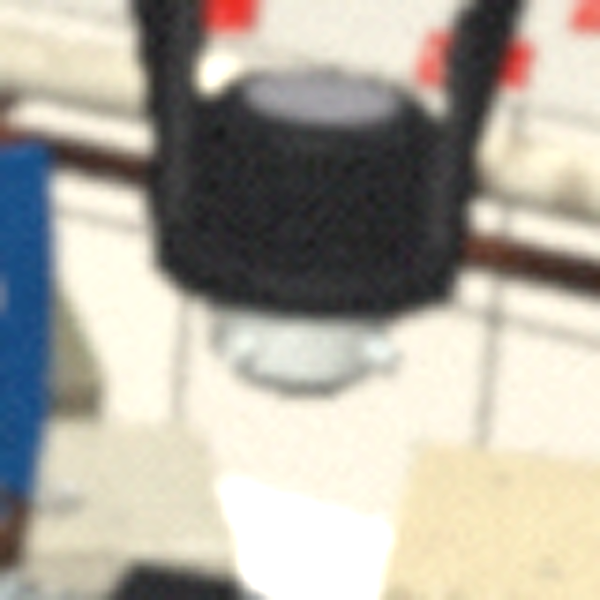

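The picture shows the cap held straight, with two pins below the skirt: the right tip near crop (380,353) and the left tip near (238,345). That puts the pins roughly ±45° to the line of sight. I'll fit the angle.

Run:
```python
from h import *
c=load('scene'); p=monitor.read_state()['ee_pos']; O=p-[0,0,.0365]; u0,v0=315-40,102-40
f=lambda P:((proj(c,P)-[u0,v0]+.5)*7.5-.5).round(0)
print('axis bottom',f(O),'pinaxis',f(O+[0,0,.01]))
e=np.degrees(np.arctan2(*(c['T'][:2,3]-O[:2])[::-1]));print('view az',e)
for a in range(0,90,5):
    print(a,*[f(O+[.0245*np.cos(np.radians(a+k)),.0245*np.sin(np.radians(a+k)),.01]).tolist() for k in(180,270)])
im=c['pixels'][v0:v0+80,u0:u0+80]
cv2.imwrite('pics/s3.png',cv2.convertScaleAbs(cv2.resize(im[38:58,22:62],(800,400),interpolation=cv2.INTER_CUBIC),alpha=1.3,beta=-60))
```

```text
axis bottom [294. 376.] pinaxis [297. 334.]
view az -153.22770763041362
0 [244.0, 366.0] [395.0, 360.0]
5 [253.0, 368.0] [399.0, 357.0]
10 [262.0, 370.0] [402.0, 354.0]
15 [271.0, 371.0] [405.0, 351.0]
20 [281.0, 373.0] [406.0, 347.0]
25 [291.0, 374.0] [407.0, 344.0]
30 [300.0, 374.0] [407.0, 341.0]
35 [310.0, 375.0] [406.0, 337.0]
40 [320.0, 375.0] [404.0, 334.0]
45 [329.0, 375.0] [401.0, 330.0]
50 [339.0, 374.0] [398.0, 327.0]
55 [348.0, 373.0] [394.0, 324.0]
60 [356.0, 372.0] [389.0, 320.0]
65 [364.0, 371.0] [384.0, 317.0]
70 [372.0, 369.0] [378.0, 314.0]
75 [378.0, 367.0] [371.0, 312.0]
80 [385.0, 365.0] [364.0, 309.0]
85 [390.0, 362.0] [356.0, 307.0]
```

View pics/s3.png

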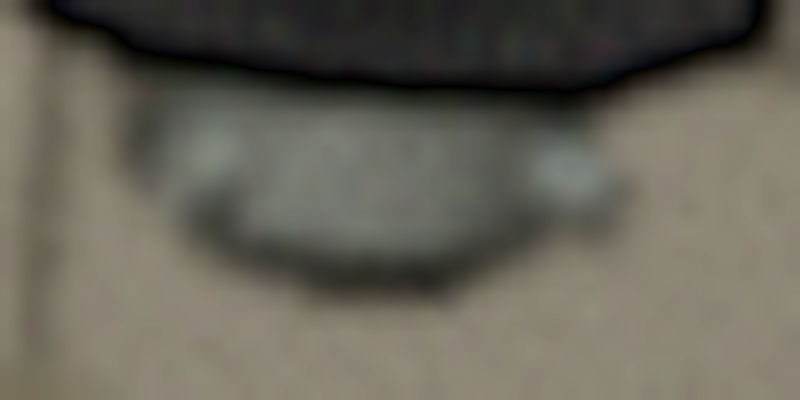

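The pin angle comes out at about -10°, against slots at about -5°. I'll turn the cap about 20° anticlockwise so the search runs clockwise, and carry it over the neck.

```bash
python3 -m crank '{"steps": [[[0.3,0.3,0],[0,0,0.3]],[[0.5,0.6,0],[0,0,0.5]],[[0.6,0.7,0],[0,0,0.5]],[[0.6,0.7,0],[0,0,0.5]],[[0.6,0.7,0],[0,0,0.5]],[[0.6,0.7,-0.3],[0,0,0.5]],[[0.6,0.7,-0.6],[0,0,0.5]],[[0.4,0.6,-0.8],[0,0,0.4]],[[0.25,0.27,-0.8],[0,0,0.3]],[[0,0,-0.8],[0,0,0]]]}'
python3 -m crank '{"steps": [[[0,0,-0.8],[0,0,0]],[[0,0,-0.8],[0,0,0]],[[0,0,-0.8],[0,0,0]],[[0,0,-0.8],[0,0,0]],[[0,0,-0.6],[0,0,0]],[[0,0,-0.3],[0,0,0]],[[0,0,0],[0,0,0]],[[0,0,0],[0,0,0]],[[0,0,0],[0,0,0]]]}'
python3 - <<'E'
from h import *
st=monitor.read_state(); print(st['ee_pos'],st['eef_rot'],st['ft_force'],st['torque'],st['joint_positions'].round(2))
c=cam('scene');t=cam('top')
a=c['pixels']; u,v=278,176
A=cv2.resize(a[v-50:v+30,u-40:u+40],(400,400),interpolation=cv2.INTER_CUBIC)
B=cv2.resize(t['pixels'][112:192,208:288],(400,400),interpolation=cv2.INTER_CUBIC)
cv2.imwrite('pics/s4.png',np.hstack([A,B]))
E
```

```text
time: 6.7
ee_pos: [0.5093, -0.2103, 0.2772]
eef_rot: [0.937, 0.351, 0.001, -0.001]
ft_force: [-0.1, -0.3, -2.3]
width: 0.0532
grip_force: 40.0
time: 7.45
ee_pos: [0.5075, -0.2155, 0.177]
eef_rot: [0.938, 0.346, 0.001, 0.0]
ft_force: [0.7, -0.4, -2.4]
width: 0.0531
grip_force: 40.0
[ 0.50748078 -0.21551758  0.17697196] [9.38282003e-01 3.45870154e-01 7.00194535e-04 4.78787942e-04] [ 0.67739721 -0.44670508 -2.3938002 ] [-0.01597295 -0.04231894  0.01864493] [ 0.65  0.22 -0.38  1.71  0.09  1.23 -0.61]
```

View pics/s4.png

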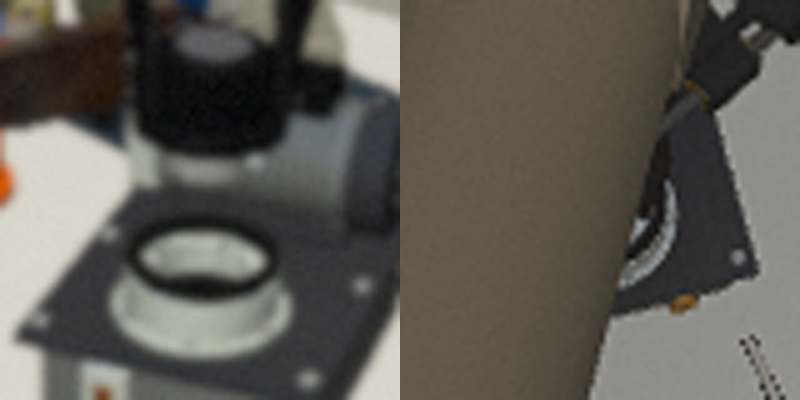

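The scene shows the cap (skirt centre at x≈211) above the seal ring (centre at x≈204), and the arm hides the top view. I'll check the expected parallax, then come down close to the lip.

```bash
python3 - <<'E'
from h import *
c=load('scene')
for z in (.103,.165): print(z,(proj(c,[.507,-.2155,z])-[238,126]+.5)*5-.5)
E
python3 -m crank '{"steps": [[[0,0,-0.4],[0,0,0]],[[0,0,-0.5],[0,0,0]],[[0,0,-0.5],[0,0,0]],[[0,0,-0.36],[0,0,0]],[[0,0,0],[0,0,0]],[[0,0,0],[0,0,0]]]}'
```

```text
0.103 [202.78988048 246.57765517]
0.165 [208.60257357 124.18696737]
time: 8.05
ee_pos: [0.506, -0.2159, 0.1309]
eef_rot: [0.939, 0.345, -0.001, -0.001]
ft_force: [0.6, -0.0, -2.4]
width: 0.0531
grip_force: 40.0
```

```bash
python3 -m crank '{"steps": [[[0,0,-0.06],[0,0,0]],[[0,0,-0.06],[0,0,0]],[[0,0,-0.06],[0,0,0]],[[0,0,-0.04],[0,0,0]],[[0,0,0],[0,0,0]],[[0,0,0],[0,0,0]]]}'
python3 -m crank '{"steps": [[[0,0,-0.04],[0,0,0]],[[0,0,-0.04],[0,0,0]],[[0,0,0],[0,0,0]],[[0,0,0],[0,0,0]]]}'
```

```text
time: 8.55
ee_pos: [0.5065, -0.2161, 0.1264]
eef_rot: [0.939, 0.345, 0.0, 0.0]
ft_force: [0.4, -0.7, -2.1]
width: 0.0531
grip_force: 40.0
time: 8.88
ee_pos: [0.5065, -0.2161, 0.1243]
eef_rot: [0.939, 0.345, -0.0, 0.0]
ft_force: [-0.6, 0.1, -2.2]
width: 0.053
grip_force: 40.0
```

```bash
python3 -m crank '{"steps": [[[0,0,-0.04],[0,0,0]],[[0,0,0],[0,0,0]],[[0,0,0],[0,0,0]]]}'
python3 -m crank '{"steps": [[[0,0,-0.03],[0,0,0]],[[0,0,0],[0,0,0]],[[0,0,0],[0,0,0]]]}'
```

```text
time: 9.13
ee_pos: [0.5064, -0.2161, 0.1232]
eef_rot: [0.939, 0.345, -0.0, -0.0]
ft_force: [-1.1, 0.4, -2.1]
width: 0.0531
grip_force: 40.0
time: 9.38
ee_pos: [0.5066, -0.2162, 0.1228]
eef_rot: [0.939, 0.345, 0.0, 0.0]
ft_force: [-0.8, -0.2, 0.5]
width: 0.053
grip_force: 39.9
```

Contact on the lip at TCP z of about 0.1228, as expected. Now a light press and a clockwise search.

```bash
python3 -m crank '{"steps": [[[0,0,-0.02],[0,0,-0.4]],[[0,0,0],[0,0,-0.4]],[[0,0,0],[0,0,0]],[[0,0,0],[0,0,0]]]}'
python3 -m crank '{"steps": [[[0,0,0],[0,0,-0.4]],[[0,0,0],[0,0,-0.4]],[[0,0,0],[0,0,0]],[[0,0,0],[0,0,0]]]}'
```

```text
time: 9.72
ee_pos: [0.5066, -0.2162, 0.1222]
eef_rot: [0.95, 0.313, 0.0, 0.0]
ft_force: [0.2, -0.4, 0.3]
width: 0.0532
grip_force: 40.0
time: 10.05
ee_pos: [0.5063, -0.2161, 0.1219]
eef_rot: [0.96, 0.28, -0.0, -0.0]
ft_force: [0.0, 0.4, -2.3]
width: 0.0529
grip_force: 40.0
```

The contact force is gone after about 8°. I'll test whether it drops.

```bash
python3 -m crank '{"steps": [[[0,0,-0.05],[0,0,0]],[[0,0,-0.03],[0,0,0]],[[0,0,0],[0,0,0]],[[0,0,0],[0,0,0]]]}'
```

```text
time: 10.38
ee_pos: [0.5065, -0.2161, 0.12]
eef_rot: [0.96, 0.279, 0.0, -0.0]
ft_force: [1.7, -0.2, -2.0]
width: 0.0529
grip_force: 40.0
```

```bash
python3 -m crank '{"steps": [[[0,0,0],[0,0,-0.4]],[[0,0,0],[0,0,-0.4]],[[0,0,-0.04],[0,0,0]],[[0,0,-0.04],[0,0,0]],[[0,0,-0.04],[0,0,0]],[[0,0,0],[0,0,0]],[[0,0,0],[0,0,0]]]}'
python3 -m crank '{"steps": [[[0,0,-0.05],[0,0,0]],[[0,0,-0.05],[0,0,0]],[[0,0,0],[0,0,0]],[[0,0,0],[0,0,0]]]}'
```

```text
time: 10.97
ee_pos: [0.5064, -0.2161, 0.1169]
eef_rot: [0.969, 0.245, -0.0, -0.0]
ft_force: [0.9, 0.5, -2.9]
width: 0.0532
grip_force: 40.0
time: 11.3
ee_pos: [0.5066, -0.2161, 0.1146]
eef_rot: [0.969, 0.245, 0.0, 0.0]
ft_force: [0.3, 1.0, -1.9]
width: 0.0533
grip_force: 39.9
```

```bash
python3 -m crank '{"steps": [[[0,0,-0.05],[0,0,0]],[[0,0,-0.05],[0,0,0]],[[0,0,-0.05],[0,0,0]],[[0,0,0],[0,0,0]],[[0,0,0],[0,0,0]]]}'
python3 -m crank '{"steps": [[[0,0,-0.05],[0,0,0]],[[0,0,-0.03],[0,0,0]],[[0,0,0],[0,0,0]],[[0,0,0],[0,0,0]]]}'
```

```text
time: 11.72
ee_pos: [0.5067, -0.2162, 0.1112]
eef_rot: [0.969, 0.245, 0.0, 0.0]
ft_force: [-1.4, 1.5, 4.6]
width: 0.0529
grip_force: 39.9
time: 12.05
ee_pos: [0.5067, -0.2162, 0.1094]
eef_rot: [0.969, 0.245, 0.0, 0.0]
ft_force: [-3.0, 1.5, 7.6]
width: 0.053
grip_force: 39.9
```

```bash
python3 -m crank '{"steps": [[[0,0,-0.03],[0,0,0]],[[0,0,0],[0,0,-0.4]],[[0,0,0],[0,0,-0.5]],[[0,0,0],[0,0,-0.5]],[[0,0,0],[0,0,-0.5]],[[0,0,0],[0,0,0]],[[0,0,0],[0,0,0]]]}'
python3 -c "
from h import *;s=monitor.read_state();print(s['torque'])"
```

```text
time: 12.63
ee_pos: [0.5079, -0.216, 0.1092]
eef_rot: [0.986, 0.164, 0.001, 0.001]
ft_force: [0.9, 1.7, 7.4]
width: 0.0526
grip_force: 39.9
[ 0.12451118 -0.18369019 -0.03015377]
```

```bash
python3 -m crank '{"steps": [[[0,0,0],[0,0,-0.5]],[[0,0,0],[0,0,-0.5]],[[0,0,0],[0,0,-0.5]],[[0,0,0],[0,0,-0.5]],[[0,0,0],[0,0,-0.5]],[[0,0,0],[0,0,-0.5]],[[0,0,0],[0,0,0]],[[0,0,0],[0,0,0]]]}'
python3 -c "
from h import *;s=monitor.read_state();print(s['torque'],np.degrees(2*np.arctan2(s['eef_rot'][1],s['eef_rot'][0])))"
```

```text
time: 13.3
ee_pos: [0.5078, -0.2155, 0.1091]
eef_rot: [0.999, 0.034, 0.001, 0.0]
ft_force: [0.4, 3.5, 7.5]
width: 0.0531
grip_force: 39.9
[ 0.45074239 -0.05317031 -0.03731538] 3.9278623445876346
```

```bash
python3 -m crank '{"steps": [[[0,0,0],[0,0,-0.5]],[[0,0,0],[0,0,-0.5]],[[0,0,0],[0,0,-0.5]],[[0,0,0],[0,0,0]],[[0,0,0],[0,0,0]]]}'
python3 -c "
from h import *;s=monitor.read_state();print(s['torque'],np.degrees(2*np.arctan2(s['eef_rot'][1],s['eef_rot'][0])))"
```

```text
time: 13.72
ee_pos: [0.5078, -0.2155, 0.1091]
eef_rot: [1.0, -0.031, 0.001, 0.0]
ft_force: [-0.3, 3.6, 7.8]
width: 0.053
grip_force: 39.9
[ 0.53083052 -0.04279236  0.01601644] -3.5722077196758173
```

```bash
python3 -m crank '{"steps": [[[0,0,0],[0,0,-0.5]],[[0,0,0],[0,0,-0.5]],[[0,0,0],[0,0,-0.5]],[[0,0,0],[0,0,-0.4]],[[0,0,0],[0,0,0]],[[0,0,0],[0,0,0]]]}'
python3 -c "
from h import *;s=monitor.read_state();print(s['torque'],np.degrees(2*np.arctan2(s['eef_rot'][1],s['eef_rot'][0])))"
```

```text
time: 14.22
ee_pos: [0.5079, -0.2153, 0.1091]
eef_rot: [0.994, -0.114, 0.001, -0.0]
ft_force: [0.7, 3.6, 8.3]
width: 0.0529
grip_force: 39.9
[ 0.59828762 -0.05330962  0.08515502] -13.05667315933348
```

```bash
python3 -m crank '{"steps": [[[0,0,0],[0,0,-0.4]],[[0,0,0],[0,0,0]],[[0,0,0],[0,0,0]]]}'
python3 -c "
from h import *;s=monitor.read_state();print(s['torque'],np.degrees(2*np.arctan2(s['eef_rot'][1],s['eef_rot'][0])))"
```

```text
time: 14.47
ee_pos: [0.5079, -0.2153, 0.1091]
eef_rot: [0.991, -0.131, 0.001, -0.0]
ft_force: [1.0, 3.4, 7.2]
width: 0.0532
grip_force: 39.9
[ 0.61907503 -0.09230173  0.04114881] -15.049152759454438
```

```bash
for i in 1; do python3 -m crank '{"steps": [[[0,0,0],[0,0,-0.3]],[[0,0,0],[0,0,0]],[[0,0,0],[0,0,0]]]}' >/dev/null; done
python3 -c "
from h import *;s=monitor.read_state();print(s['torque'],s['ft_force'],np.degrees(2*np.arctan2(s['eef_rot'][1],s['eef_rot'][0])))"
python3 -m crank '{"steps": [[[0,0,0],[0,0,-0.3]],[[0,0,0],[0,0,0]],[[0,0,0],[0,0,0]]]}'
python3 -c "
from h import *;s=monitor.read_state();print(s['torque'],s['ft_force'],np.degrees(2*np.arctan2(s['eef_rot'][1],s['eef_rot'][0])))"
```

```text
[ 0.6462768  -0.02997218  0.06030374] [0.4444443  3.93695273 7.09376854] -16.542762330238016
time: 14.97
ee_pos: [0.5078, -0.2152, 0.1091]
eef_rot: [0.988, -0.157, 0.001, -0.0]
ft_force: [-0.0, 4.6, 7.8]
width: 0.053
grip_force: 39.9
[0.71498479 0.01041753 0.1101193 ] [-0.02517772  4.56811194  7.81675843] -18.044102700386766
```

```bash
python3 -m crank '{"steps": [[[0,0,0],[0,0,-0.3]],[[0,0,0],[0,0,0]],[[0,0,0],[0,0,0]]]}' | grep ft
python3 -c "
from h import *;s=monitor.read_state();print(s['torque'],s['ft_force'],np.degrees(2*np.arctan2(s['eef_rot'][1],s['eef_rot'][0])))"
python3 -m crank '{"steps": [[[0,0,0.04],[0,0,0]],[[0,0,0],[0,0,0]],[[0,0,0],[0,0,0]]]}'
python3 -m crank '{"steps": [[[0,0,0.03],[0,0,0]],[[0,0,0],[0,0,0]],[[0,0,0],[0,0,0]]]}'
```

```text
ft_force: [-0.0, 5.1, 8.5]
[ 0.67152478 -0.00829863  0.05462185] [-0.04430556  5.12964652  8.51152741] -19.54475990210057
time: 15.47
ee_pos: [0.5076, -0.2152, 0.1094]
eef_rot: [0.985, -0.17, 0.001, -0.0]
ft_force: [3.5, 4.0, 2.3]
width: 0.053
grip_force: 39.9
time: 15.72
ee_pos: [0.5075, -0.2152, 0.1096]
eef_rot: [0.985, -0.17, 0.001, -0.0]
ft_force: [6.5, 2.6, -3.4]
width: 0.0531
grip_force: 39.9
```

It's held down: commanding 1.75 mm up moved it only 0.5 mm. I'll turn gently on towards the stop.

```bash
python3 -m crank '{"steps": [[[0,0,-0.03],[0,0,0]],[[0,0,0],[0,0,-0.3]],[[0,0,0],[0,0,0]],[[0,0,0],[0,0,0]]]}' | grep ft
python3 -c "
from h import *;s=monitor.read_state();print(s['torque'],np.degrees(2*np.arctan2(s['eef_rot'][1],s['eef_rot'][0])))"
python3 -m crank '{"steps": [[[0,0,0],[0,0,-0.3]],[[0,0,0],[0,0,0]],[[0,0,0],[0,0,0]]]}' | grep ft
python3 -c "
from h import *;s=monitor.read_state();print(s['torque'],np.degrees(2*np.arctan2(s['eef_rot'][1],s['eef_rot'][0])))"
```

```text
ft_force: [4.2, 3.7, 2.4]
[ 0.77353185 -0.68768479  0.13029007] -21.02430993004226
ft_force: [2.1, 4.5, 2.7]
[ 0.8890768  -0.52799725  0.2332025 ] -22.506601607739526
```

```bash
python3 -m crank '{"steps": [[[0,0,0],[0,0,-0.3]],[[0,0,0],[0,0,0]],[[0,0,0],[0,0,0]]]}' | grep ft
python3 -c "
from h import *;s=monitor.read_state();print(s['torque'],np.degrees(2*np.arctan2(s['eef_rot'][1],s['eef_rot'][0])))"
python3 -m crank '{"steps": [[[0,0,0],[0,0,-0.2]],[[0,0,0],[0,0,0]],[[0,0,0],[0,0,0]]]}' | grep ft
python3 -c "
from h import *;s=monitor.read_state();print(s['torque'],np.degrees(2*np.arctan2(s['eef_rot'][1],s['eef_rot'][0])))"
```

```text
ft_force: [1.4, 4.4, 4.3]
[ 0.97983687 -0.23605027  0.45633601] -23.98081950647779
ft_force: [0.7, 5.4, 4.9]
[ 1.11400701 -0.03458265  0.63767244] -24.95261548431463
```

The stop is felt at 0.64 N m. I'll relax slightly, then release.

```bash
python3 -m crank '{"steps": [[[0,0,0],[0,0,0.25]],[[0,0,0],[0,0,0]],[[0,0,0],[0,0,0]]]}'
python3 -m crank '{"steps": [[[0,0,0],[0,0,0]],[[0,0,0],[0,0,0]],[[0,0,0],[0,0,0]],[[0,0,0],[0,0,0]],[[0,0,0],[0,0,0]],[[0,0,0],[0,0,0]]]}' 66
python3 -m crank '{"steps": [[[0,0,0.3],[0,0,0]],[[0,0,0.6],[0,0,0]],[[0,0,0.8],[0,0,0]],[[0,0,1],[0,0,0]],[[0,0,1],[0,0,0]],[[0,0,1],[0,0,0]],[[0,0,1],[0,0,0]],[[0,0,0.6],[0,0,0]],[[0,0,0.3],[0,0,0]],[[0,0,0],[0,0,0]]]}'
python3 - <<'E'
from h import *
c=cam('scene');u,v=278,170
A=cv2.resize(c['pixels'][v-40:v+40,u-40:u+40],(600,600),interpolation=cv2.INTER_CUBIC)
cv2.imwrite('pics/s5.png',cv2.convertScaleAbs(A,alpha=1.4,beta=15))
E
```

```text
time: 17.05
ee_pos: [0.5067, -0.215, 0.1093]
eef_rot: [0.979, -0.206, -0.0, -0.0]
ft_force: [0.3, 4.8, 5.0]
width: 0.0527
grip_force: 39.9
time: 17.55
ee_pos: [0.5063, -0.2164, 0.109]
eef_rot: [0.978, -0.207, -0.0, 0.0]
ft_force: [-0.3, -0.0, 0.1]
width: 0.0655
grip_force: 0.0
time: 18.38
ee_pos: [0.5071, -0.2164, 0.2761]
eef_rot: [0.978, -0.207, 0.002, 0.0]
ft_force: [0.7, 0.4, -0.6]
width: 0.0662
grip_force: 0.0
```

View pics/s5.png

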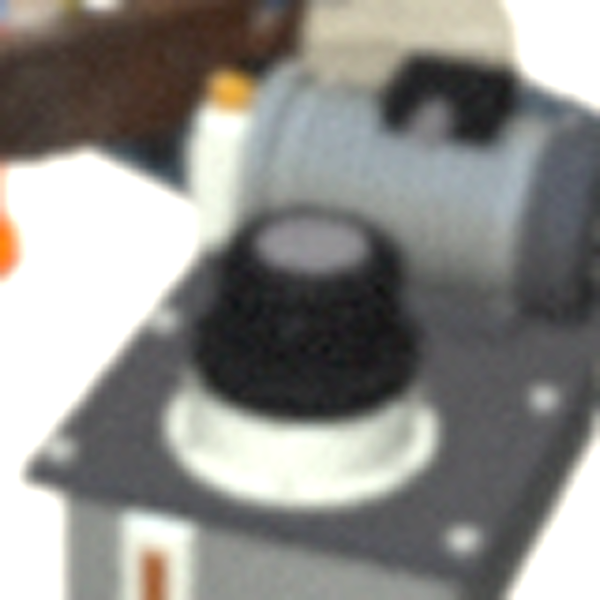

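The cap sits level on the neck, with its top disc at crop (312,245). I'll compare with the expected locked and unlocked heights.

Run:
```python
from h import *
c=load('scene')
for z in(.1365,.141): print(z,proj(c,[.507,-.2157,z]),(proj(c,[.507,-.2157,z])-[238,130]+.5)*7.5-.5)
zs=[pt(c,u,v)[2] for v in range(160,165) for u in range(276,283)];print(np.median(zs))
P=[pt(c,u,v)[2] for u,v in((250,190),(262,180),(300,195))];print('lid',P)
```

```text
0.1365 [278.85504725 161.91135118] [309.6628544  242.58513389]
0.141 [278.9399139  160.12601194] [310.29935423 229.19508955]
0.13727863505538557
lid [np.float64(0.06760823507574931), np.float64(0.07151245184201394), np.float64(0.06872223329579086)]
```

The cap top is at 0.137 m (0.1365 expected when locked, 0.141 if not), so it's locked and staying down. The gripper is clear, so I'm handing in.

```bash
python3 -c "
from h import *;print(ticket.close_job())"
```

```text
the job is handed in; nothing more can be done
None
```

The filler cap is on the neck, turned clockwise to its stop and locked; after release it stayed down with its top at 0.137 m (0.1365 m expected when locked), and I handed the job in at about 18.5 s with the gripper clear.

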